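Photograph a pin tray with the two-stage shutter release

ROBOT

A 6-joint arm with a two-finger parallel gripper is mounted at the origin on a cart in front of the work surface, level with it; the furniture and walls round the work are solid. World frame = base frame: x ahead of the robot, y to its left, z up, the work surface at z = 0. Lengths are in m, angles in rad, forces in N, time in s.
With the tool pointing down it reaches from about 0.225 to 0.875 m from the base axis. Payload 3.4 kg.
Tool frame: the origin (TCP) lies at the very end of the fingers, on their centre line; the grasp point (between the pads) lies manip.hold_point_z behind it (manip.hold_point_z is the distance from the TCP to the grasp point, in m); x points along the fingers, y is the direction in which the jaws open and shut, and the axes are right-handed (so a half turn about x gives the same grasp; the last joint's range is limited). The gripper opens to 85 mm and grips with 20 to 120 N. Pads are 22 mm wide; open, the fingers measure 114 mm over their backs; the gripper's body (76 mm by 85 mm) begins 54 mm behind the grasp point. The pads swing forward as they close: fully open they stand 13 mm farther back than shut.
Start: joints at [-1.349, 0.276, 1.505, -0, 1.361, -0.121], TCP at [0.193, -0.542, 0.231] pointing down, gripper open.
Joint ranges: [-2.89, 2.89], [-0.75, 2.08], [0.22, 2.7], [-1.18, 4.32], [0.11, 2.71], [-2.7, 2.7]. Speed limits (rad/s): [2.57, 2.57, 3.14, 3.14, 3.14, 3.14].

INTERFACE

Orientations are given as a unit quaternion [w, x, y, z].
In Python, from rig import manip gives the robot as it stands.
- The arm moves only by the tool step_arm, never from a script. Its argument "targets" is a list of rows, each a list of 2 entries, a list of its own where there are three numbers: the shift along the tool's x, y, z in mm, then the turn about the tool's x in degrees. A call has 1 to 20 rows; each row is the pose to reach, as a shift and turn from the pose commanded when the call began, along the tool's axes at that moment; what a row does not reach only later rows make up. A row lasts 1/10 s, in which the tool goes at most 50 mm and 8.59 degrees, less where a joint would pass 70% of its speed; a pose out of reach is approached as far as the arm can. A call with a gripper value outside its range is refused whole. "grip" is the closure, from 0 (fully open) to 1 (shut), set as the call begins (left out, the last holds). The fingers move at their own pace and stop on an object; "grip_force" is the grip in N (left out, the last holds). Time passes only in rows, so rows that repeat a pose let the fingers close. It gives the time, the measured TCP pose, the force and the opening at its end, in the units of the state.
- manip.get_state(): the state, without advancing time (a new reading comes with each control period).
- manip.get_image(name): name is "scene" or "top" or "wrist"; returns a dict with "image" (384x512x3 uint8, red, green, blue), "fx", "fy", "cx", "cy" (pixels), "distortion" ([k1, k2, p1, p2, k3] as OpenCV has them; the pictures are not rectified), "pose" (4x4, takes a point from camera to world coordinates). Camera axes: x right, y down, z forward; pixel columns grow to the right and rows downward; lengths in m; the calibration is good to about 2 mm. A picture is of the moment at which its call begins. There is no depth.
- manip.sign_off(): hands the job in, once; it reports no verdict.
Trained networks look in a picture, given as the dict that the camera call returned (one of the last four; its "shot" number tells which), for a name from the list of things; names that differ only in an ending like _2 or _b are one class to them, and where a whole thing is asked for, a point or a joint stands for the part that bears it (a point fixed in the world has none). Each returns a list of dicts, best first, with "confidence" (0 to 1); they miss things now and then, are a little off and sometimes report something else, mostly with a low value. They report only what shows in the picture. A call takes as long as a camera call.
- manip.search_frame(picture, thing): "xyz" ([x, y, z] in m, in world coordinates, good to about 4 mm: the middle of the surface that is visible of it).
- manip.regions_of(picture, thing): "region" (384x512 bool, what is visible of it).
The state is a dict: "clock": time; "qpos": joint angles; "qd": joint speeds; "effort": joint torques, N m; "position": TCP position; "ee_rot": TCP orientation; "contact_force": force on the tool from outside, world axes, zero at the start; "moment": the same for the moment, N m; "width": finger opening in m.
Only numpy, scipy, OpenCV 4.12 (cv2) and the standard library are available. Lean on these libraries where they do the work, as an engineer would, in place of code of your own. Each camera call takes 0.05 s, during which the arm holds its last target.

TASK

Take the web-shop picture of the oval pin tray on the front table: lay it flat in the outlined rectangle in the middle of the white photo stage, its long side along the stage's long side. Then press the round button on the grey shutter release down to its halfway stop, rest there for about two seconds so that the camera can focus, then press it fully down to take the picture and let it come up again. Take no picture before the tray lies on the stage, and leave the tin, the beeswax block and the chalk where they are.

Things in the scene. Friction and masses are not known exactly. Their poses are not given: they have to be found in the camera images.
- tray_center (a point): centre (half-way up, 6 mm above its underside) of the loose pin tray: a black oval dish holding round enamel pins, 62 mm (its x) by 90 mm (its y), 12 mm high, 60 g; z up. Lies on the front table; a few similar fixed dishes on the rear table, far left, are not meant. Best gripped across the middle of its short side (along its x)
- pin_tray: the same pin tray; origin at the centre of its underside
- stage_center (a point): middle of the top face of the white photo stage, a fixed board 100 mm (its x) by 130 mm (its y), top 14 mm above the worktop; a thin dark rectangle 72 x 104 mm is drawn round this point, its long side along y; z up. A camera on a small tripod, 0.19 m high, stands behind it on the rear table
- release: the cordless shutter release: a fixed grey box 90 mm (its x) by 70 mm (its y) by 30 mm high, with one round black mushroom button, 40 mm across, upright in the middle of its top; origin at the centre of the box's underside, z up
- button_top (a point): middle of the button's top face; 56 mm above the worktop when up. It goes straight down and springs back. First stage: a soft spring, 1 N rising to under 2.5 N. The halfway stop comes 4 to 10 mm down, differing each time and not visible: a sudden wall that does not give below about 12 N
- button (a joint): how far the button is down, m: 0 up, 0.012 to 0.018 fully down (depending on where the halfway stop is); fully down its top is still 8 mm or more above the grey box
- second_stage (a joint): travel of the button's second stage, m: 0 until it is pushed past its halfway stop with about 12 to 13 N, then 8 mm further, the force rising to about 17 N, to a firm end at 0.008; the picture is taken at 0.006
- tin: bystander: loose round pale tin, 62 mm across, 23 mm high, on the worktop between the robot and the work; origin at the centre of its underside
- wax: bystander: loose amber beeswax block 30 x 46 x 18 mm; origin at the centre of its underside
- chalk_piece: bystander: loose piece of tailor's chalk 24 x 45 x 9 mm; origin at the centre of its underside

How it is judged:
By the outcome, as a careful person would: the job done as asked, in the order asked, and still so for the second after the job is handed in, with the robot touching nothing.
It also fails if it takes over 64 s, if anything falls off the work surface, if the arm or the gripper's body presses on something with over 40 N, if the wrist force passes 120 N, or if a joint passes its speed limit or range.

## Working session

There is one attempt and no reset: what is moved stays moved. The work goes in short steps, Python scripts to look and compute and a tool call to move; the robot and the scene stay as the last step left them, time stands still between calls to the robot, and variables do not carry over. Pictures are saved under pics/ and viewed, and the job is handed in when it is done.

Besides the shell and the picture viewer there is one more tool, called after "Emit:" as a command line: name --argument value ..., lists and objects as JSON in quotes. step_arm: Moves the arm, as the interface text tells. Its arguments: {"type":"object","properties":{"targets":{"type":"array"},"grip":{"type":"number"},"grip_force":{"type":"number"}},"required":["targets"]}

```bash
ls; mkdir -p pics
python3 - <<'E'
from rig import manip
import cv2
s=manip.get_state(); print(s); print(manip.hold_point_z)
for n in ["scene","top","wrist"]:
    p=manip.get_image(n); cv2.imwrite(f"pics/a_{n}.png",p["image"][:,:,::-1])
    print(n,p["fx"],p["distortion"],p["pose"])
    for t in ["pin_tray","stage_center","release","button_top","tin","wax","chalk_piece"]:
        try: print(t,[(d["xyz"],round(d["confidence"],2)) for d in manip.search_frame(p,t)][:3])
        except Exception as e: print(t,e)
E
```

```text
pics
{'clock': 0.0, 'qpos': array([-1.34895074e+00,  2.76603123e-01,  1.50616000e+00, -5.08317922e-05,
        1.36069430e+00, -1.21045828e-01]), 'qd': array([ 0.00014873, -0.00167099,  0.00022652,  0.00097764, -0.0010439 ,
        0.00024085]), 'effort': array([ 5.15259435e-04, -4.16772687e+01, -2.45803410e+01, -3.88454446e-04,
        1.10536540e-02,  4.25135894e-06]), 'position': array([ 0.1931545 , -0.54101168,  0.23042438]), 'ee_rot': array([-0.11998348, -0.69668828, -0.12129862,  0.69678981]), 'contact_force': array([0.42521899, 0.18398772, 0.18218688]), 'moment': array([-0.03650689, -0.03505754,  0.02897159]), 'width': 0.08527672687987722}
0.0187
scene 470.47679541066947 [-0.15213318  0.          0.          0.          0.        ] [[-0.48983679 -0.64724274  0.58406914 -0.22652112]
 [-0.87180557  0.36068194 -0.33145677  0.55251993]
 [ 0.0038698  -0.67155445 -0.7409451   0.96975705]
 [ 0.          0.          0.          1.        ]]
pin_tray [([0.4711, 0.1429, -0.001], 0.78)]
stage_center [([0.482, 0.3598, 0.0091], 0.88)]
release [([0.4733, -0.0638, 0.0301], 0.88)]
button_top 
[... 531 characters left out ...]
.0103, 0.0203], 0.41)]
button_top [([0.4824, -0.0718, 0.0541], 0.76), ([0.3644, -0.107, 0.0194], 0.22)]
tin [([0.3676, -0.1049, 0.0213], 0.83)]
wax [([0.5946, 0.2077, 0.0104], 0.73), ([0.5904, 0.0102, 0.0196], 0.6)]
chalk_piece [([0.5921, 0.2092, 0.0112], 0.59)]
wrist 267.99713982811033 [-0.05377658  0.          0.          0.          0.        ] [[ 3.36485457e-01 -8.90112025e-01 -3.07372933e-01  2.71324625e-01]
 [-9.41688450e-01 -3.18275397e-01 -1.09195400e-01 -5.14145979e-01]
 [-6.33103464e-04  3.26192205e-01 -9.45303255e-01  3.73294525e-01]
 [ 0.00000000e+00  0.00000000e+00  0.00000000e+00  1.00000000e+00]]
pin_tray []
stage_center []
release []
button_top []
tin []
wax []
chalk_piece []
```

View pics/a_scene.png

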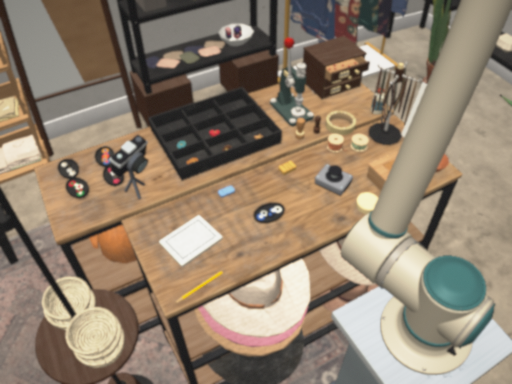

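View pics/a_top.png

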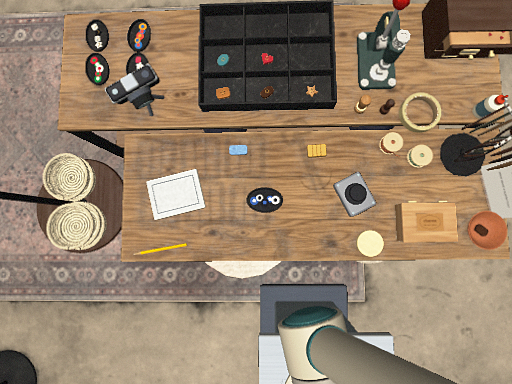

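The top view shows the tray at px (265,200), the stage at (176,195) and the release at (354,194). The tin is at (370,243), the chalk (blue) at (238,149) and the wax at (317,150). I'll fit precise outlines by rectifying onto the known height planes.

```bash
cat > h.py <<'E'
import numpy as np, cv2
def K(p): return np.array([[p["fx"],0,p["cx"]],[0,p["fy"],p["cy"]],[0,0,1.]])
def px2w(p,uv,z):
    uv=np.asarray(uv,float).reshape(-1,1,2)
    n=cv2.undistortPoints(uv,K(p),np.array(p["distortion"])).reshape(-1,2)
    d=np.c_[n,np.ones(len(n))]@p["pose"][:3,:3].T; o=p["pose"][:3,3]
    return o+d*((z-o[2])/d[:,2])[:,None]
def w2px(p,X):
    T=np.linalg.inv(p["pose"])
    r,_=cv2.Rodrigues(T[:3,:3])
    return cv2.projectPoints(np.asarray(X,float).reshape(-1,1,3),r,T[:3,3],K(p),np.array(p["distortion"]))[0].reshape(-1,2)
def ortho(p,x0,x1,y0,y1,z,s=0.0005):
    # image: rows = x decreasing (far top), cols = y decreasing (left = +y)
    xs=np.arange(x1,x0,-s); ys=np.arange(y1,y0,-s)
    Y,X=np.meshgrid(ys,xs)
    uv=w2px(p,np.c_[X.ravel(),Y.ravel(),np.full(X.size,z)]).astype(np.float32)
    return cv2.remap(p["image"],uv[:,0].reshape(X.shape),uv[:,1].reshape(X.shape),cv2.INTER_CUBIC)
E
cat > look.py <<'E'
from rig import manip
from h import *
import sys
tag=sys.argv[1]; cams=sys.argv[2:] or ["top","scene"]
for n in cams:
    p=manip.get_image(n)
    for nm,t,z in [("tray","pin_tray",.010),("stage","stage_center",.014),("release","release",.03),("button","button_top",.056)]:
        for r in manip.regions_of(p,t)[:1]:
            m=r["region"].astype(np.uint8)
            c=max(cv2.findContours(m,0,cv2.CHAIN_APPROX_NONE)[0],key=cv2.contourArea).reshape(-1,2)
            w=px2w(p,c,z)[:,:2]*1000
            R=cv2.minAreaRect(w.astype(np.float32))
            e=cv2.fitEllipse(w.astype(np.float32))
            print(n,nm,round(r["confidence"],2),"px",c.mean(0).round(),"rect",np.round(R[0],1),np.round(R[1],1),round(R[2],1),"ell",np.round(e[0],1),np.round(e[1],1),round(e[2],1))
    if n=="top":
        a=ortho(p,.39,.57,.06,.46,.012)
        cv2.imwrite(f"pics/{tag}_o.png",a[:,:,::-1])
        b=ortho(p,.39,.57,-.16,.04,.03)
        cv2.imwrite(f"pics/{tag}_or.png",b[:,:,::-1])
E
python3 look.py b
```

```text
top tray 0.98 px [264. 200.] rect [472.4 143.6] [80.6 61.2] 89.3 ell [472.3 142.3] [59.8 80.5] 174.7
top stage 0.89 px [176. 194.] rect [487.5 360.5] [105.7 132.3] 13.6 ell [487.4 359.7] [116.4 153.6] 14.2
top release 0.73 px [354. 194.] rect [481.4 -72.4] [90.5 71.8] 27.7 ell [481.4 -71.9] [ 79.8 103.1] 117.5
top button 0.5 px [357. 192.] rect [482.4 -74.1] [39.1 34.7] 89.3 ell [482.6 -73.7] [36.3 39.5] 12.5
scene tray 0.73 px [269. 213.] rect [469.1 143.4] [62.5 87.2] 3.3 ell [469.3 142.9] [61.7 86.7] 7.4
scene stage 0.9 px [191. 240.] rect [484.9 361.9] [106.6 131.4] 13.8 ell [485.1 361.9] [116.4 158.8] 11.8
scene release 0.83 px [333. 180.] rect [473.7 -69.7] [94.4 98.4] 25.0 ell [472.9 -66.2] [ 96.3 107. ] 79.8
```

View pics/b_o.png

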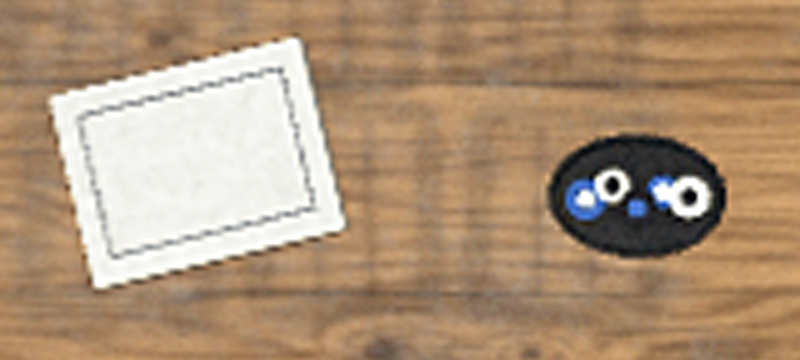

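View pics/b_or.png

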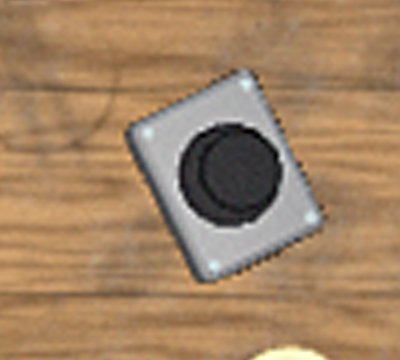

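```bash
cat > fit.py <<'E'
from h import *
def tray(p,z=.010,box=(.42,.53,.07,.21)):
    a=ortho(p,*box,z); g=a.max(2)
    m=(g<75).astype(np.uint8)
    m=cv2.morphologyEx(m,cv2.MORPH_OPEN,np.ones((5,5)))
    c=max(cv2.findContours(m,0,cv2.CHAIN_APPROX_NONE)[0],key=cv2.contourArea)
    c=cv2.convexHull(c)
    m2=np.zeros_like(m); cv2.drawContours(m2,[c],-1,1,-1)
    M=cv2.moments(m2,True); cx=M['m10']/M['m00']; cy=M['m01']/M['m00']
    # world: x=-row, y=-col
    ang=.5*np.arctan2(2*M['mu11'],M['mu20']-M['mu02'])
    # long axis dir in (col,row)=(cos,sin) -> world (x,y)=(-sin,-cos)
    s=.0005; ev=np.sqrt(np.linalg.eigvalsh([[M['mu20'],M['mu11']],[M['mu11'],M['mu02']]])/M['m00'])*4*s*1000
    return [box[1]-s*cy,box[3]-s*cx],np.degrees(-ang*-1),ev  # angle of long axis: dir(y + tan*x)
def stage(p,z=.014,box=(.40,.57,.27,.45)):
    a=ortho(p,*box,z); g=a.min(2)
    m=(g>165).astype(np.uint8); m=cv2.morphologyEx(m,cv2.MORPH_CLOSE,np.ones((9,9)))
    c=max(cv2.findContours(m,0,cv2.CHAIN_APPROX_NONE)[0],key=cv2.contourArea)
    w=np.c_[box[1]-.0005*c[:,0,1],box[3]-.0005*c[:,0,0]].astype(np.float32)
    return cv2.minAreaRect(w*1000)
if __name__=="__main__":
    from rig import manip
    for n in ["top","scene"]:
        p=manip.get_image(n); print(n,tray(p),stage(p))
E
python3 fit.py
```

```text
top ([0.4722838027756632, 0.141433916964338], np.float64(1.733005057278718), array([61.35334095, 88.60405907])) ((488.753173828125, 361.30072021484375), (99.85832977294922, 130.01773071289062), 13.551285743713379)
scene ([0.4510846599131694, 0.14438871201157744], np.float64(1.5303791290759325), array([18.98571375, 58.25839712])) ((488.3280944824219, 361.6780090332031), (103.4431381225586, 133.18763732910156), 13.626995086669922)
```

```bash
cat > plan.py <<'E'
import numpy as np,sys
from rig import manip
from scipy.spatial.transform import Rotation as Ro
s=manip.get_state(); q=s["ee_rot"]; R=Ro.from_quat([q[1],q[2],q[3],q[0]]).as_matrix()
print("R\n",R.round(4),"pos",s["position"].round(4),"q",s["qpos"].round(3),"F",s["contact_force"].round(2),"w",s["width"],"t",s["clock"])
x,y,z,yaw=map(float,sys.argv[1:5]) # yaw of jaw axis (tool y) from world x, deg, mod 180
d=R.T@(np.array([x,y,z])-s["position"])*1000
cur=np.degrees(np.arctan2(R[1,1],R[0,1]))
dy=(yaw-cur+90)%180-90
# tool x down -> turn about tool x positive = yaw negative
print("shift",d.round(1),"cur yaw",cur.round(2),"turn",round(-dy,2), "alt", round(-dy+180,2))
E
python3 plan.py .472 .142 .15 -1.7
```

```text
R
 [[-0.000e+00  3.361e-01 -9.418e-01]
 [-1.000e-04 -9.418e-01 -3.361e-01]
 [-1.000e+00  1.000e-04  0.000e+00]] pos [ 0.1933 -0.5416  0.2313] q [-1.349  0.276  1.505 -0.     1.361 -0.121] F [-0.55 -0.49 -0.1 ] w 0.08518905335971287 t 1.8
shift [  81.3 -550.1 -492.3] cur yaw -70.36 turn -68.66 alt 111.34
```

Emit:
step_arm --targets '[[[0, -30, -30], -4], [[0, -65, -60], -8], [[0, -100, -90], -12], [[0, -135, -120], -17], [[0, -170, -150], -21], [[0, -205, -185], -26], [[0, -240, -215], -30], [[0, -275, -245], -34], [[0, -310, -275], -39], [[0, -345, -310], -43], [[0, -380, -340], -47], [[0, -415, -370], -52], [[0, -450, -400], -56], [[0, -485, -435], -61], [[0, -520, -465], -65], [[0, -550, -492], -68.6], [[0, -550, -492], -68.6], [[0, -550, -492], -68.6], [[40, -550, -492], -68.6], [[40, -550, -492], -68.6]]' --grip 0.15

```text
clock: 3.8
position: [0.4676, 0.1399, 0.1877]
ee_rot: [-0.49, -0.505, -0.494, 0.511]
contact_force: [-0.6, -0.1, -0.3]
width: 0.0725
```

```bash
cat > snap.py <<'E'
from rig import manip
import cv2,sys
for n in sys.argv[2:]:
    p=manip.get_image(n); cv2.imwrite(f"pics/{sys.argv[1]}_{n}.png",p["image"][:,:,::-1])
E
python3 plan.py .472 .142 .05 -1.7; python3 snap.py c wrist scene
python3 - <<'E'
from rig import manip
from h import *; from fit import tray
p=manip.get_image("wrist"); print(tray(p)); print(manip.search_frame(p,"pin_tray"), p["pose"][:3,3], w2px(p,[[.472,.142,.012]]))
cv2.imwrite("pics/c_ow.png",ortho(p,.42,.53,.07,.21,.01)[:,:,::-1])
E
```

```text
R
 [[-0.0099  0.9994 -0.0325]
 [-0.0022 -0.0325 -0.9995]
 [-0.9999 -0.0098  0.0025]] pos [0.4676 0.1399 0.1877] q [ 1.490e-01  1.810e-01  1.747e+00 -1.000e-03  1.223e+00  1.810e-01] F [-0.57 -0.09 -0.31] w 0.07249589051870385 t 3.8
shift [137.6   5.7  -2.6] cur yaw -1.86 turn -0.16 alt 179.84
([0.47264067775799623, 0.14108588618085824], np.float64(1.7676975016464027), array([59.33042236, 87.39509039]))
[{'xyz': [0.4681, 0.1418, 0.0055], 'confidence': 0.64}] [0.47272222 0.22387907 0.33317873] [[254.69139234 166.93113988]]
```

Emit:
step_arm --targets '[[[20, 3, -2], 0], [[45, 5, -2], 0], [[70, 5, -2], 0], [[95, 5, -2], 0], [[120, 5, -2], 0], [[140, 5, -2], 0], [[140, 5, -2], 0], [[140, 5, -2], 0], [[140, 5, -2], 0]]'

```text
clock: 4.9
position: [0.4785, 0.1437, 0.053]
ee_rot: [0.493, 0.509, 0.491, -0.507]
contact_force: [0.9, 0.2, 0.3]
width: 0.0726
```

```bash
python3 plan.py .4725 .1415 .02 -1.7; python3 snap.py d wrist
```

```text
R
 [[ 3.600e-03  9.995e-01 -3.100e-02]
 [ 4.000e-04 -3.100e-02 -9.995e-01]
 [-1.000e+00  3.500e-03 -5.000e-04]] pos [0.4785 0.1437 0.053 ] q [ 0.153  0.334  1.925 -0.     0.879  0.184] F [0.87 0.22 0.32] w 0.07263244302766261 t 4.9
shift [33.  -6.   2.4] cur yaw -1.78 turn -0.08 alt 179.92
```

View pics/d_wrist.png

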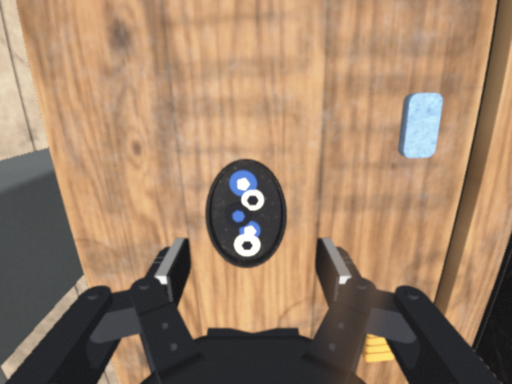

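Emit:
step_arm --targets '[[[0, -2, 1], 0], [[10, -4, 2], 0], [[20, -4.3, 2], 0], [[31, -4.3, 2], 0], [[31, -4.3, 2], 0], [[31, -4.3, 2], 0], [[31, -4.3, 2], 0], [[31, -4.3, 2], 0]]'

```text
clock: 5.75
position: [0.4729, 0.1418, 0.0205]
ee_rot: [0.492, 0.508, 0.492, -0.507]
contact_force: [0.3, -0.0, -1.0]
width: 0.0726
```

```bash
python3 plan.py .4725 .1415 .005 -1.7; python3 snap.py e wrist scene
```

```text
R
 [[ 8.000e-04  9.995e-01 -3.070e-02]
 [ 1.000e-04 -3.070e-02 -9.995e-01]
 [-1.000e+00  8.000e-04 -1.000e-04]] pos [0.4729 0.1418 0.0205] q [ 0.15   0.374  1.972 -0.     0.795  0.181] F [ 0.31 -0.03 -0.96] w 0.07259074589623284 t 5.75
shift [15.5 -0.4  0.4] cur yaw -1.76 turn -0.06 alt 179.94
```

View pics/e_wrist.png

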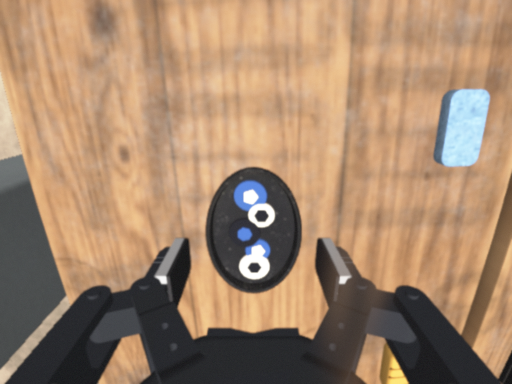

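Emit:
step_arm --targets '[[[5, 0, 0], 0], [[10, 0, 0], 0], [[14, 0, 0], 0], [[16, 0, 0], 0], [[16, 0, 0], 0], [[16, 0, 0], 0]]'

```text
clock: 6.45
position: [0.4725, 0.1418, 0.0042]
ee_rot: [-0.492, -0.508, -0.492, 0.508]
contact_force: [0.0, 0.1, -0.6]
width: 0.0725
```

Emit:
step_arm --targets '[[[1, 0, 0], 0], [[2, 0, 0], 0], [[2, 0, 0], 0]]'

```text
clock: 6.75
position: [0.4725, 0.1418, 0.0022]
ee_rot: [-0.492, -0.508, -0.492, 0.508]
contact_force: [0.0, 0.6, -0.8]
width: 0.0725
```

```bash
python3 snap.py f wrist scene
```

```text
(no output)
```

View pics/f_wrist.png

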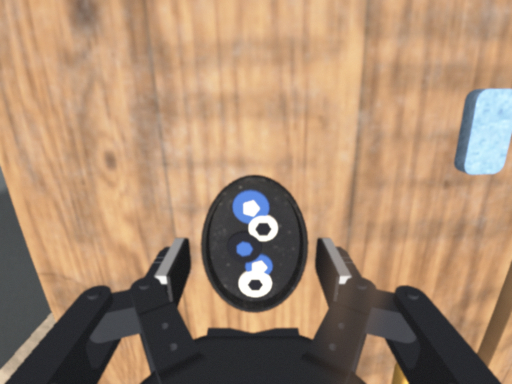

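Emit:
step_arm --targets '[[[1, 0, 0], 0], [[2, 0, 0], 0], [[2, 0, 0], 0]]'

```text
clock: 7.15
position: [0.4724, 0.1417, 0.0001]
ee_rot: [-0.492, -0.508, -0.492, 0.508]
contact_force: [-0.5, 0.9, -0.5]
width: 0.0728
```

Emit:
step_arm --targets '[[[1, 0, 0], 0], [[2, 0, 0], 0], [[2, 0, 0], 0]]'

```text
clock: 7.45
position: [0.4723, 0.1417, -0.0019]
ee_rot: [-0.492, -0.508, -0.492, 0.508]
contact_force: [-0.1, -0.1, 0.2]
width: 0.0727
```

Emit:
step_arm --targets '[[[1, 0, 0], 0], [[2, 0, 0], 0], [[2, 0, 0], 0]]'

```text
clock: 7.75
position: [0.4723, 0.1417, -0.0039]
ee_rot: [-0.492, -0.507, -0.492, 0.508]
contact_force: [-0.5, 0.2, -0.1]
width: 0.0723
```

Emit:
step_arm --targets '[[[0, 0, 0], 0], [[0, 0, 0], 0], [[0, 0, 0], 0], [[0, 0, 0], 0], [[0, 0, 0], 0], [[0, 0, 0], 0], [[0, 0, 0], 0], [[0, 0, 0], 0]]' --grip 0.4 --grip_force 30

```text
clock: 8.55
position: [0.4726, 0.1418, -0.0032]
ee_rot: [0.492, 0.508, 0.492, -0.508]
contact_force: [-1.0, 0.2, 7.2]
width: 0.0595
```

```bash
python3 snap.py g wrist scene
```

```text
(no output)
```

View pics/g_wrist.png

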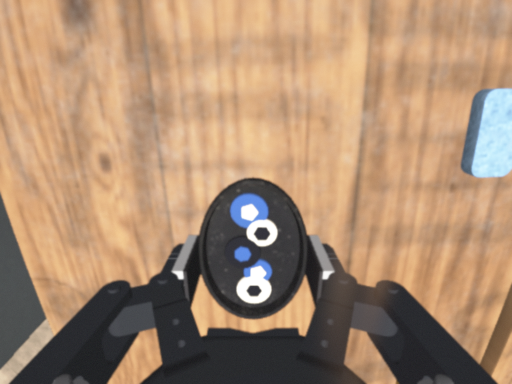

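Emit:
step_arm --targets '[[[-3, 0, 0], 0], [[-10, 0, 0], 0], [[-25, 0, 0], 0], [[-40, 0, 0], 0], [[-60, 0, 0], 0], [[-60, 0, 0], 0], [[-60, 0, 0], 0], [[-60, 0, 0], 0], [[-60, 0, 0], 0]]'

```text
clock: 9.55
position: [0.4717, 0.1416, 0.0554]
ee_rot: [-0.492, -0.507, -0.493, 0.508]
contact_force: [-0.2, -1.3, -0.9]
width: 0.0599
```

```bash
python3 plan.py .4887 .3613 .056 13.55;  python3 snap.py h wrist scene
```

```text
R
 [[-2.000e-03  9.995e-01 -3.070e-02]
 [-4.000e-04 -3.070e-02 -9.995e-01]
 [-1.000e+00 -1.900e-03  4.000e-04]] pos [0.4717 0.1416 0.0554] q [ 0.15   0.325  1.933 -0.     0.886  0.181] F [-0.23 -1.3  -0.87] w 0.05989218817044585 t 9.55
shift [  -0.7   10.2 -220.1] cur yaw -1.76 turn -15.31 alt 164.69
```

View pics/h_wrist.png

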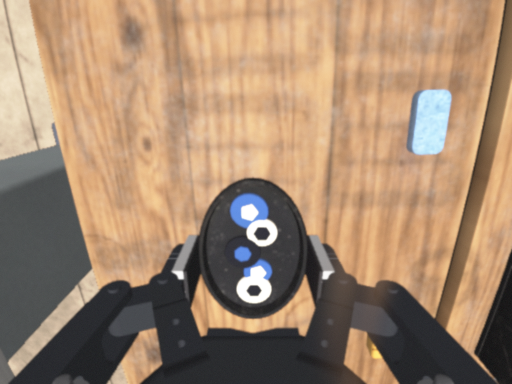

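Emit:
step_arm --targets '[[[0, 1, -10], -1], [[0, 1.5, -25], -2], [[0, 2, -45], -3], [[0, 3, -65], -4.5], [[0, 4, -85], -6], [[0, 5, -105], -7], [[0, 5.5, -125], -8.5], [[0, 6, -145], -10], [[0, 7, -165], -11.5], [[0, 8, -185], -13], [[0, 9, -200], -14], [[0, 9.4, -212], -15], [[0, 9.4, -220], -15.3], [[0, 9.4, -220], -15.3], [[0, 9.4, -220], -15.3], [[0, 9.4, -220], -15.3], [[0, 9.4, -220], -15.3]]'

```text
clock: 11.35
position: [0.4886, 0.3607, 0.0563]
ee_rot: [0.555, 0.438, 0.555, -0.438]
contact_force: [-0.3, 0.1, -0.1]
width: 0.0593
```

```bash
python3 plan.py .4887 .3613 .025 13.55
python3 - <<'E'
from rig import manip
from h import *; from fit import *
for n in ["top","wrist"]:
    p=manip.get_image(n); cv2.imwrite(f"pics/i_{n}.png",p["image"][:,:,::-1])
    cv2.imwrite(f"pics/i_o{n}.png",ortho(p,.40,.57,.27,.45,.014)[:,:,::-1])
    c=px2w(p,w2px(p,[[.4887,.3613,.014]]),.014)
    try: print(n,manip.search_frame(p,"pin_tray"))
    except Exception as e: print(e)
E
```

```text
R
 [[-2.000e-04  9.724e-01  2.333e-01]
 [-4.000e-04  2.333e-01 -9.724e-01]
 [-1.000e+00 -3.000e-04  3.000e-04]] pos [0.4886 0.3607 0.0563] q [ 0.521  0.465  1.679 -0.     0.999  0.286] F [-0.25  0.07 -0.15] w 0.059253737938445426 t 11.35
shift [31.3  0.2 -0.6] cur yaw 13.49 turn -0.06 alt 179.94
top [{'xyz': [0.4891, 0.3412, 0.0652], 'confidence': 0.8}]
wrist [{'xyz': [0.4838, 0.3584, 0.066], 'confidence': 0.62}]
```

View pics/i_wrist.png

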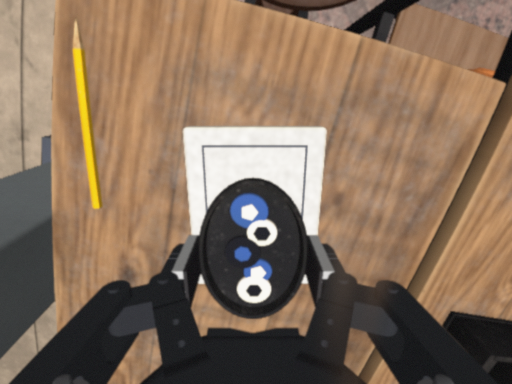

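View pics/i_top.png

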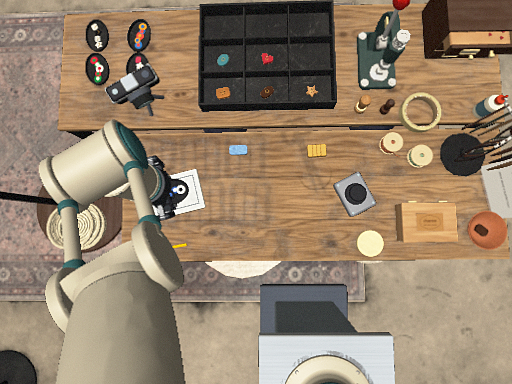

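Emit:
step_arm --targets '[[[10, 0, 0], 0], [[20, 0, 0], 0], [[30, 0, 0], 0], [[37, 0, 0], 0], [[41, 0, 0], 0], [[41, 0, 0], 0], [[41, 0, 0], 0], [[41, 0, 0], 0]]'

```text
clock: 12.35
position: [0.489, 0.3616, 0.0156]
ee_rot: [0.556, 0.438, 0.555, -0.437]
contact_force: [0.9, -0.4, -0.3]
width: 0.0598
```

Emit:
step_arm --targets '[[[1, 0, 0], 0], [[2, 0, 0], 0], [[2, 0, 0], 0], [[2, 0, 0], 0]]'

```text
clock: 12.75
position: [0.4886, 0.3614, 0.0133]
ee_rot: [0.555, 0.438, 0.555, -0.438]
contact_force: [0.3, -0.6, -0.5]
width: 0.0597
```

```bash
python3 plan.py .4887 .3613 .011 13.55;  python3 snap.py j wrist
```

```text
R
 [[ 1.000e-04  9.722e-01  2.341e-01]
 [-0.000e+00  2.341e-01 -9.722e-01]
 [-1.000e+00  1.000e-04  1.000e-04]] pos [0.4886 0.3614 0.0133] q [ 0.522  0.514  1.722 -0.     0.906  0.286] F [ 0.35 -0.58 -0.53] w 0.059655635978833194 t 12.75
shift [2.3 0.  0.1] cur yaw 13.54 turn -0.01 alt 179.99
```

View pics/j_wrist.png

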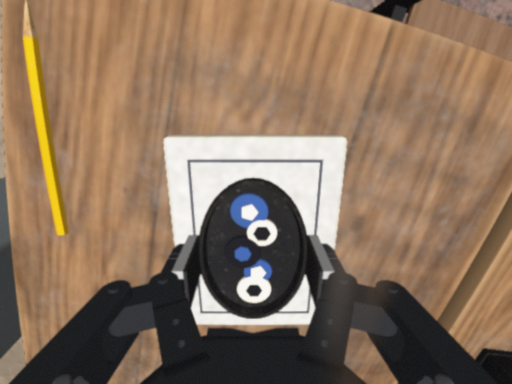

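Run:
```python
from rig import manip
from h import *; from fit import *
p=manip.get_image("wrist")
for z,zs in [(.027,.014)]:
    a=ortho(p,.40,.57,.27,.45,zs); cv2.imwrite("pics/k_s.png",cv2.resize(a[:,:,::-1],None,fx=1.6,fy=1.6))
print("tray@.027 (top)",[tray(p,z,(.43,.55,.29,.43)) for z in (.016,.022,.027)])
print("stage",stage(p))
```

```text
tray@.027 (top) [([0.4915072121068811, 0.336568503192244], np.float64(88.85301251492051), array([114.98202112, 124.3110129 ])), ([0.4915192705068376, 0.3373262752199856], np.float64(88.0797833775704), array([116.62624778, 124.69463101])), ([0.4914268356803219, 0.3379256926664228], np.float64(87.70836073586547), array([117.83802088, 125.14144577]))]
stage ((481.0863952636719, 391.4372253417969), (97.55856323242188, 67.14678955078125), 13.392498016357422)
```

View pics/k_s.png

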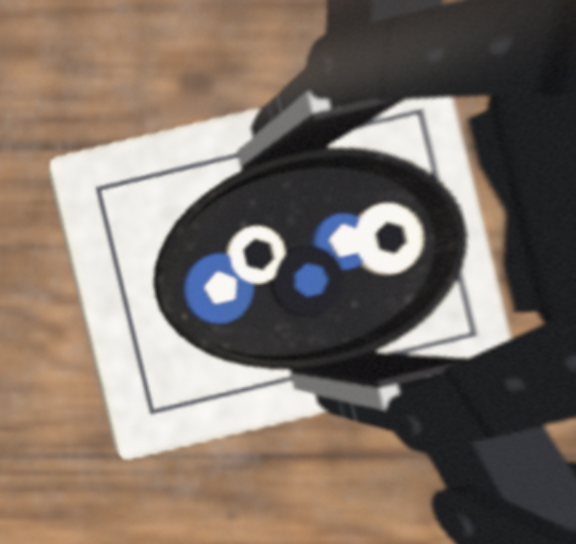

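Emit:
step_arm --targets '[[[0.5, 0, 0], 0], [[1, 0, 0], 0], [[1.5, 0, 0], 0], [[2, 0, 0], 0], [[2, 0, 0], 0], [[2, 0, 0], 0]]'

```text
clock: 13.45
position: [0.4886, 0.3614, 0.0112]
ee_rot: [0.555, 0.438, 0.555, -0.438]
contact_force: [-0.2, 0.8, -1.9]
width: 0.0599
```

Emit:
step_arm --targets '[[[0.5, 0, 0], 0], [[0.5, 0, 0], 0], [[0.5, 0, 0], 0]]'

```text
clock: 13.75
position: [0.4887, 0.3614, 0.0109]
ee_rot: [0.555, 0.438, 0.555, -0.438]
contact_force: [0.1, 0.2, -0.4]
width: 0.0594
```

Emit:
step_arm --targets '[[[0.5, 0, 0], 0], [[0.5, 0, 0], 0], [[0.5, 0, 0], 0]]'

```text
clock: 14.05
position: [0.4887, 0.3614, 0.0108]
ee_rot: [0.556, 0.438, 0.555, -0.437]
contact_force: [-0.5, -1.1, 5.7]
width: 0.0595
```

Contact at the expected height. I'll release slowly to a modest opening.

Emit:
step_arm --targets '[[[0, 0, 0], 0], [[0, 0, 0], 0], [[0, 0, 0], 0], [[0, 0, 0], 0], [[0, 0, 0], 0]]' --grip 0.15

```text
clock: 14.55
position: [0.4886, 0.3613, 0.01]
ee_rot: [0.555, 0.437, 0.555, -0.438]
contact_force: [-1.3, 0.0, -0.4]
width: 0.0727
```

Emit:
step_arm --targets '[[[-5, 0, 0], 0], [[-15, 0, 0], 0], [[-30, 0, 0], 0], [[-50, 0, 0], 0], [[-80, 0, 0], 0], [[-120, 0, 0], 0], [[-150, 0, 0], 0], [[-150, 0, 80], 0], [[-150, 0, 120], 0], [[-150, 0, 160], 0], [[-150, 0, 160], 0], [[-150, 0, 160], 0], [[-150, 0, 160], 0]]'

```text
clock: 15.85
position: [0.5261, 0.2066, 0.1608]
ee_rot: [0.555, 0.438, 0.555, -0.437]
contact_force: [0.3, 0.1, 0.4]
width: 0.0728
```

```bash
cat > chk.py <<'E'
from rig import manip
from h import *; from fit import *
for n in ["top","scene"]:
    p=manip.get_image(n)
    a=ortho(p,.40,.57,.27,.45,.016); cv2.imwrite(f"pics/chk_{n}.png",cv2.resize(a[:,:,::-1],None,fx=1.6,fy=1.6))
    print(n,tray(p,.024,(.43,.55,.30,.42)),stage(p))
    cv2.imwrite(f"pics/l_{n}.png",p["image"][:,:,::-1])
E
python3 chk.py; python3 plan.py .482 -.073 .08 27.7
```

```text
top ([0.48925780334114893, 0.3531248900937866], np.float64(-20.868833865935787), array([63.05381828, 70.56630991])) ((493.135986328125, 342.7225036621094), (99.21942901611328, 91.07404327392578), 13.5704345703125)
scene ([0.5021108198284081, 0.3691005719733079], np.float64(-19.16250972561568), array([20.66956658, 66.21737327])) ((488.47869873046875, 361.69207763671875), (103.88750457763672, 133.6860809326172), 13.46520709991455)
R
 [[ 2.000e-04  9.719e-01  2.355e-01]
 [ 7.000e-04  2.355e-01 -9.719e-01]
 [-1.000e+00  3.000e-04 -6.000e-04]] pos [0.5258 0.2073 0.1605] q [2.520e-01 3.090e-01 1.640e+00 1.000e-03 1.192e+00 1.400e-02] F [0.   0.56 0.92] w 0.07230819797799792 t 15.95
shift [  80.3 -108.6  262.1] cur yaw 13.62 turn -14.08 alt 165.92
```

View pics/chk_top.png

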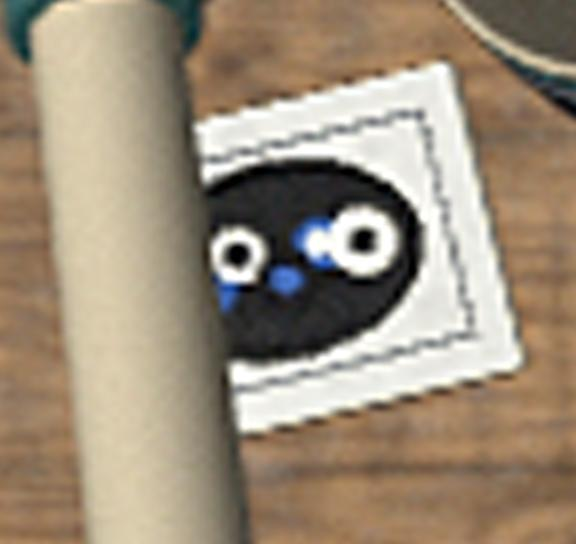

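Emit:
step_arm --targets '[[[0, -10, 25], 0], [[0, -25, 60], 0], [[0, -40, 95], 0], [[0, -55, 130], 0], [[0, -70, 165], 0], [[0, -85, 200], 0], [[0, -98, 235], 0], [[0, -106, 255], 0], [[0, -108.5, 262], 0], [[0, -108.5, 262], 0], [[20, -108.5, 262], 0], [[40, -108.5, 262], 0], [[40, -108.5, 262], 0], [[40, -108.5, 262], 0]]' --grip 1

```text
clock: 17.35
position: [0.4821, -0.0729, 0.1203]
ee_rot: [0.556, 0.437, 0.556, -0.437]
contact_force: [-0.1, -0.2, 1.1]
width: -0.0003
```

```bash
python3 chk.py; python3 plan.py .482 -.073 .065 27.7
python3 - <<'E'
from rig import manip
from h import *
p=manip.get_image("wrist"); cv2.imwrite("pics/m_wrist.png",p["image"][:,:,::-1])
print(w2px(p,[[.482,-.073,.056]]),manip.search_frame(p,"button_top"))
a=ortho(p,.42,.54,-.13,-.01,.056)
cv2.imwrite("pics/m_b.png",cv2.resize(a[:,:,::-1],None,fx=2,fy=2))
E
```

```text
top ([0.48801062365333975, 0.3602602944697151], np.float64(-12.5790908400301), array([60.39515115, 88.06780148])) ((488.80706787109375, 361.36981201171875), (100.14643096923828, 129.9628143310547), 13.65478515625)
scene ([0.5021162541646835, 0.36908472156116134], np.float64(-19.192708708769185), array([20.64848288, 66.33883986])) ((488.4735107421875, 361.6936340332031), (103.85095977783203, 133.450439453125), 13.495734214782715)
R
 [[ 1.800e-03  9.719e-01  2.354e-01]
 [-3.000e-04  2.354e-01 -9.719e-01]
 [-1.000e+00  1.600e-03  7.000e-04]] pos [ 0.4829 -0.0736  0.1212] q [-0.294  0.238  1.857  0.     1.045 -0.532] F [-0.38 -1.06 -0.11] w -0.0004920899366191146 t 17.45
shift [56.2 -0.8 -0.9] cur yaw 13.61 turn -14.09 alt 165.91
[[253.24427727 202.13417528]] [{'xyz': [0.4848, -0.0751, 0.0566], 'confidence': 0.85}]
```

View pics/chk_top.png

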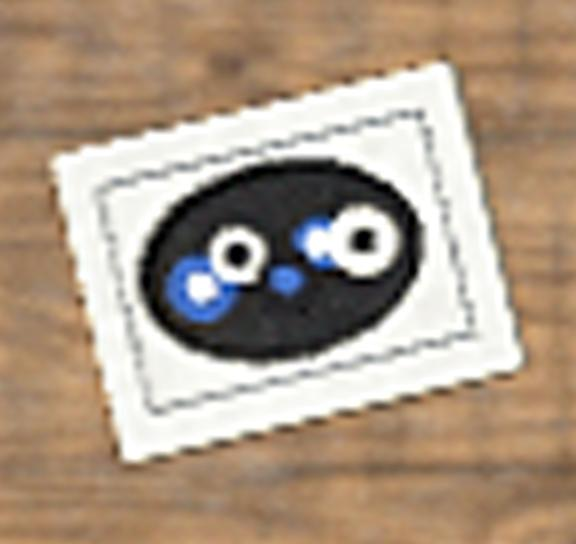

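View pics/m_wrist.png

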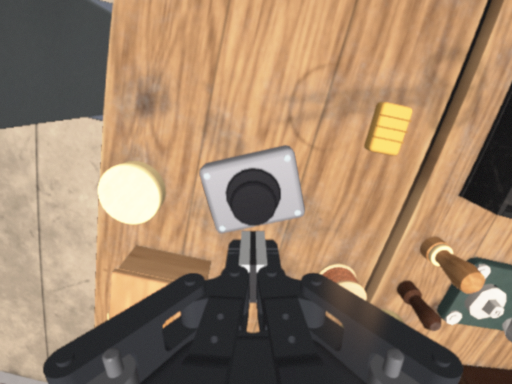

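View pics/m_b.png

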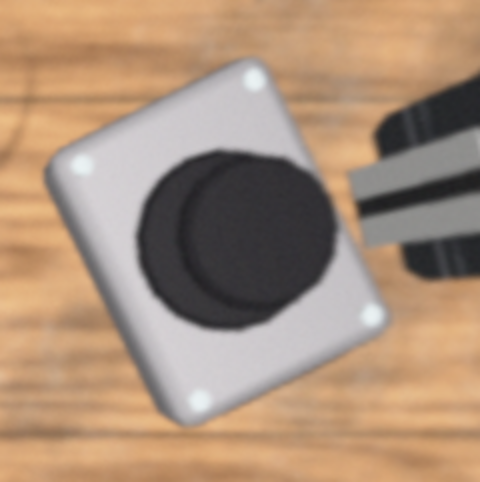

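Emit:
step_arm --targets '[[[10, 0, 1], 0], [[25, 0, 1], 0], [[40, 0, 1], 0], [[52, 0, 1], 0], [[59, 0, 1], 0], [[59, 0, 1], 0], [[59, 0, 1], 0], [[59, 0, 1], 0], [[59, 0, 1], 0]]'

```text
clock: 18.45
position: [0.4827, -0.0754, 0.0619]
ee_rot: [0.556, 0.438, 0.555, -0.437]
contact_force: [0.5, 0.1, -0.6]
width: -0.0003
```

Emit:
step_arm --targets '[[[1, 0, 0], 0], [[2, 0, 0], 0], [[3, 0, 0], 0], [[4, 0, 0], 0], [[4, 0, 0], 0], [[4, 0, 0], 0], [[4, 0, 0], 0]]'

```text
clock: 19.15
position: [0.4822, -0.0753, 0.0573]
ee_rot: [0.555, 0.438, 0.555, -0.438]
contact_force: [0.6, 0.1, 0.7]
width: 0.0002
```

Emit:
step_arm --targets '[[[1, 0, 0], 0], [[2, 0, 0], 0], [[3, 0, 0], 0], [[4, 0, 0], 0], [[4, 0, 0], 0], [[4, 0, 0], 0]]'

```text
clock: 19.75
position: [0.4823, -0.0753, 0.0533]
ee_rot: [0.556, 0.438, 0.555, -0.438]
contact_force: [0.8, 0.4, 0.4]
width: -0.0002
```

Emit:
step_arm --targets '[[[0.5, 0, 0], 0], [[1, 0, 0], 0], [[1, 0, 0], 0]]'

```text
clock: 20.05
position: [0.4823, -0.0753, 0.0523]
ee_rot: [0.556, 0.438, 0.555, -0.438]
contact_force: [0.5, -0.4, 0.9]
width: 0.0003
```

Emit:
step_arm --targets '[[[0.5, 0, 0], 0], [[0.5, 0, 0], 0], [[0.5, 0, 0], 0]]'

```text
clock: 20.35
position: [0.4823, -0.0753, 0.0518]
ee_rot: [0.556, 0.438, 0.555, -0.438]
contact_force: [0.6, -0.3, 0.0]
width: 0.0004
```

Emit:
step_arm --targets '[[[0.5, 0, 0], 0], [[0.5, 0, 0], 0]]'

```text
clock: 20.55
position: [0.4823, -0.0753, 0.0513]
ee_rot: [0.556, 0.438, 0.555, -0.438]
contact_force: [1.1, -0.7, 1.0]
width: 0.0001
```

Emit:
step_arm --targets '[[[0.5, 0, 0], 0], [[0.5, 0, 0], 0]]'

```text
clock: 20.75
position: [0.4823, -0.0753, 0.0508]
ee_rot: [0.556, 0.438, 0.555, -0.438]
contact_force: [0.6, -0.6, 1.7]
width: -0.0001
```

Emit:
step_arm --targets '[[[0.5, 0, 0], 0], [[0.5, 0, 0], 0]]'

```text
clock: 20.95
position: [0.4823, -0.0753, 0.0503]
ee_rot: [0.556, 0.438, 0.555, -0.438]
contact_force: [1.5, -0.4, 1.2]
width: 0.0003
```

Emit:
step_arm --targets '[[[0.5, 0, 0], 0], [[0.5, 0, 0], 0]]'

```text
clock: 21.15
position: [0.4822, -0.0753, 0.0498]
ee_rot: [0.556, 0.438, 0.555, -0.438]
contact_force: [0.9, 0.2, 0.6]
width: 0.0004
```

Emit:
step_arm --targets '[[[0.5, 0, 0], 0], [[0.5, 0, 0], 0]]'

```text
clock: 21.35
position: [0.4822, -0.0753, 0.0493]
ee_rot: [0.556, 0.438, 0.555, -0.438]
contact_force: [0.9, 0.0, 1.8]
width: -0.0003
```

```bash
python3 snap.py n wrist; python3 plan.py .482 -.074 .05 13.55|tail -2
```

```text
[-1.000e+00  1.000e-04  1.000e-04]] pos [ 0.4822 -0.0753  0.0493] q [-0.297  0.327  1.951 -0.     0.864 -0.534] F [1.21 0.   0.76] w -0.00034373110580846513 t 21.4
shift [-0.7  0.1 -1.3] cur yaw 13.54 turn -0.01 alt 179.99
```

View pics/n_wrist.png

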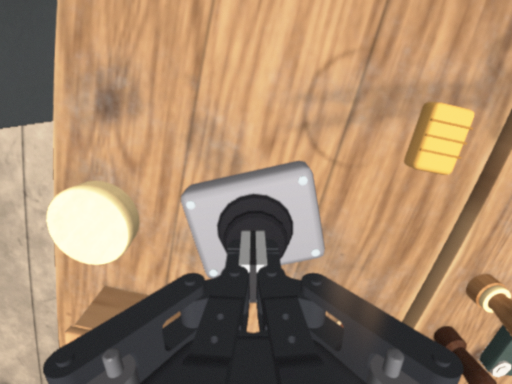

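Emit:
step_arm --targets '[[[0.5, 0, 0], 0], [[0.5, 0, 0], 0]]'

```text
clock: 21.6
position: [0.4823, -0.0753, 0.0488]
ee_rot: [0.556, 0.438, 0.555, -0.438]
contact_force: [0.1, -0.3, 1.5]
width: 0.0001
```

Emit:
step_arm --targets '[[[0.5, 0, 0], 0], [[0.5, 0, 0], 0]]'

```text
clock: 21.8
position: [0.4822, -0.0753, 0.0483]
ee_rot: [0.556, 0.438, 0.555, -0.438]
contact_force: [0.7, -0.4, 0.8]
width: -0.0002
```

Emit:
step_arm --targets '[[[0.5, 0, 0], 0], [[0.5, 0, 0], 0]]'

```text
clock: 22.0
position: [0.4822, -0.0753, 0.0477]
ee_rot: [0.555, 0.438, 0.555, -0.438]
contact_force: [2.1, -0.6, 1.2]
width: 0.0002
```

Emit:
step_arm --targets '[[[0.5, 0, 0], 0], [[0.5, 0, 0], 0]]'

```text
clock: 22.2
position: [0.4822, -0.0753, 0.0473]
ee_rot: [0.555, 0.438, 0.555, -0.438]
contact_force: [1.1, -0.4, 1.4]
width: -0.0002
```

Emit:
step_arm --targets '[[[0.5, 0, 0], 0], [[0.5, 0, 0], 0]]'

```text
clock: 22.4
position: [0.4822, -0.0753, 0.0473]
ee_rot: [0.556, 0.438, 0.555, -0.438]
contact_force: [-0.9, 1.0, 6.7]
width: -0.0
```

Emit:
step_arm --targets '[[[0.5, 0, 0], 0], [[0.5, 0, 0], 0]]'

```text
clock: 22.6
position: [0.4823, -0.0753, 0.0472]
ee_rot: [0.556, 0.438, 0.555, -0.438]
contact_force: [-0.9, 0.5, 9.8]
width: 0.0002
```

Emit:
step_arm --targets '[[[-0.2, 0, 0], 0], [[-0.2, 0, 0], 0], [[-0.2, 0, 0], 0], [[-0.2, 0, 0], 0], [[-0.2, 0, 0], 0], [[-0.2, 0, 0], 0], [[-0.2, 0, 0], 0], [[-0.2, 0, 0], 0], [[-0.2, 0, 0], 0], [[-0.2, 0, 0], 0], [[-0.2, 0, 0], 0], [[-0.2, 0, 0], 0], [[-0.2, 0, 0], 0], [[-0.2, 0, 0], 0], [[-0.2, 0, 0], 0], [[-0.2, 0, 0], 0], [[-0.2, 0, 0], 0], [[-0.2, 0, 0], 0]]'

```text
clock: 24.4
position: [0.4822, -0.0753, 0.0472]
ee_rot: [0.556, 0.438, 0.555, -0.438]
contact_force: [-0.8, 0.0, 7.7]
width: 0.0
```

Emit:
step_arm --targets '[[[1, 0, 0], 0], [[2, 0, 0], 0], [[3, 0, 0], 0], [[4, 0, 0], 0], [[5, 0, 0], 0], [[6, 0, 0], 0], [[7, 0, 0], 0], [[8, 0, 0], 0], [[8.5, 0, 0], 0], [[8.5, 0, 0], 0], [[8.5, 0, 0], 0]]'

```text
clock: 25.5
position: [0.4823, -0.0753, 0.0396]
ee_rot: [0.556, 0.438, 0.555, -0.437]
contact_force: [-2.1, 0.8, 16.1]
width: -0.0001
```

Emit:
step_arm --targets '[[[0.5, 0, 0], 0], [[0.8, 0, 0], 0], [[0.8, 0, 0], 0]]'

```text
clock: 25.8
position: [0.4823, -0.0753, 0.0392]
ee_rot: [0.556, 0.438, 0.555, -0.437]
contact_force: [-3.1, 0.2, 18.4]
width: -0.0001
```

Emit:
step_arm --targets '[[[-2, 0, 0], 0], [[-5, 0, 0], 0], [[-8, 0, 0], 0], [[-12, 0, 0], 0], [[-16, 0, 0], 0], [[-22, 0, 0], 0], [[-30, 0, 0], 0], [[-45, 0, 0], 0], [[-70, 0, 0], 0], [[-100, 0, 0], 0], [[-130, 0, 0], 0], [[-150, 0, 0], 0], [[-150, 0, 0], 0], [[-150, 0, 0], 0], [[-150, 0, 0], 0]]'

```text
clock: 27.3
position: [0.4811, -0.075, 0.1859]
ee_rot: [0.555, 0.437, 0.556, -0.438]
contact_force: [0.0, 0.3, -0.1]
width: 0.0004
```

```bash
python3 chk.py; python3 plan.py .482 -.074 .05 13.55|tail -2
python3 - <<'E'
from rig import manip
from h import *
p=manip.get_image("top")
for t in ["tin","wax","chalk_piece","button_top"]: print(t,[(d["xyz"],round(d["confidence"],2)) for d in manip.search_frame(p,t)][:2])
p=manip.get_image("wrist"); cv2.imwrite("pics/z_wrist.png",p["image"][:,:,::-1])
print(manip.search_frame(p,"button_top"))
E
```

```text
top ([0.48802240594296675, 0.3602671639108555], np.float64(-12.439636202339633), array([60.35294806, 88.04395361])) ((488.7801818847656, 361.3436584472656), (100.14422607421875, 130.21754455566406), 13.61854076385498)
scene ([0.5020021116846551, 0.3690178320037541], np.float64(-19.12971813095375), array([20.97233061, 66.13533911])) ((488.2939453125, 361.6475830078125), (103.7912826538086, 133.60562133789062), 13.781597137451172)
 [-1.000e+00 -2.600e-03 -1.500e-03]] pos [ 0.4812 -0.075   0.1859] q [-0.297  0.177  1.757 -0.     1.21  -0.534] F [-0.21  0.17  0.03] w -0.00014955582846632216 t 27.4
shift [135.8   1.3  -0.6] cur yaw 13.54 turn -0.01 alt 179.99
tin [([0.3663, -0.1036, 0.0182], 0.78)]
wax [([0.5883, 0.0106, 0.0207], 0.58)]
chalk_piece [([0.5936, 0.2079, 0.0135], 0.72)]
button_top [([0.5948, 0.2045, 0.0135], 0.62), ([0.4795, -0.0716, 0.0519], 0.61)]
[{'xyz': [0.4823, -0.0723, 0.0574], 'confidence': 0.89}]
```

View pics/l_top.png

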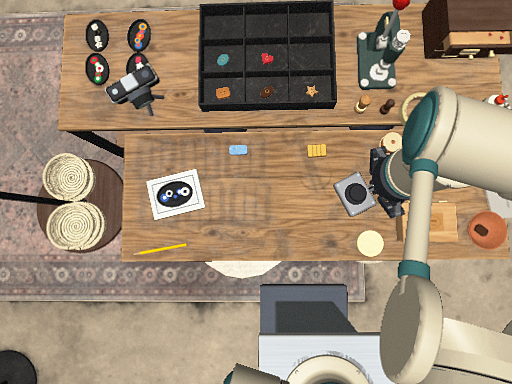

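View pics/z_wrist.png

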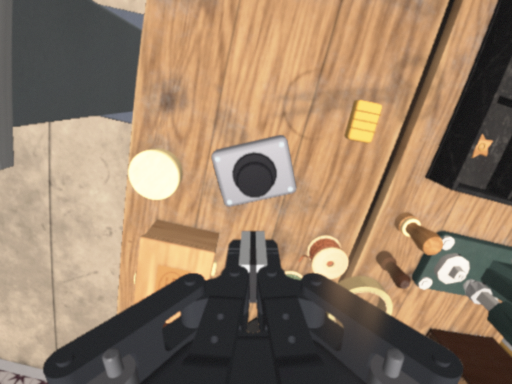

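The tray lies in the outline (px 176,194) and the button is up at wrist px (254,175). The tin, wax and chalk haven't moved, and the arm is clear.

```bash
python3 -c "
from rig import manip
print(manip.sign_off())"
```

```text
the job is handed in; nothing more can be done
None
```

The tray is on the stage and the shutter was pressed in two stages. I handed the job in after about 27 s of the 64 s allowed; no verdict was reported.

- **Tray:** It lies flat inside the outlined rectangle. The top camera puts its centre about 1.3 mm from the stage's centre and its long side within about 1.2° of the stage's.
- **Half press:** I lowered the button in 0.5 mm steps and felt the halfway stop at 47.2 mm. The reading there peaked at 9.8 N. I rested about 2.1 s at 8–10 N, below the 12 N that would have triggered the picture.
- **Full press:** I pushed on to the end, about 8 mm further at 18.4 N, then let the button come up again.
- **Last checks:** The button is up, and the tray did not move during the press. The arm is about 13 cm above the button and touching nothing. The tin, wax and chalk are where they were, within the detector's accuracy.

**Checks that disagreed:**
- The tray fit in the scene camera was unusable (wrong size), both before and after placing, so I relied on the top and wrist views.
- In the last check, the detector's top-view first guess for the button was really the chalk. The wrist view showed the button correctly.

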